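# Nudge the drilling template onto its locating pins

### The arm

A 6-joint arm with a two-finger parallel gripper is mounted at the origin on the work surface. World frame = base frame: x ahead of the robot, y to its left, z up, the work surface at z = 0. Lengths are in mm, angles in rad, forces in N, time in s.
With the tool pointing down it reaches from about 275 to 750 mm from the base axis. Payload 10.2 kg.
Tool frame: the origin (TCP) lies at the very end of the fingers, on their centre line; the grasp point (between the pads) lies 19 mm behind it; z points along the fingers, y is the direction in which the jaws open and shut (so a half turn about z gives the same grasp; the last joint's range is limited). The gripper opens to 85 mm and grips with 20 to 120 N. Pads are 22 mm wide; open, the fingers measure 114 mm over their backs; the gripper's body (76 mm by 85 mm) begins 54 mm behind the grasp point. The pads swing forward as they close: fully open they stand 13 mm farther back than shut.
Start: joints at [1.076, 0.313, 1.498, -0, 1.331, -0.223], TCP at [140.957, 505.729, 231.294] pointing down, gripper open.
Joint ranges: [-2.94, 2.94], [-0.97, 2.17], [0.19, 2.56], [-1.23, 4.37], [0.02, 3.11], [-2.88, 2.88]. Speed limits (rad/s): [2.39, 2.39, 3.01, 3.14, 3.14, 3.14].

### API

Orientations are given as a unit quaternion [w, x, y, z].
In Python, from rig import * gives the robot as it stands. The module is installed in compiled form; this text tells all that it offers.
- The arm moves only by the shell command python3 -m crank 'ROWS' [FORCE]. ROWS is a JSON object of lists of equal length, an entry for each row: "dp": the shift along the world's x, y, z in cm, a list of three; "delta_rot": the turn, a rotation vector about the world's x, y, z in degrees, a list of three; "claw": the closure in counts, from 0 (fully open) to 255 (shut). A call has 1 to 10 rows; each row shifts and turns the commanded pose from where the row before left it; what a row does not reach is not made up. A row lasts 1/10 s, in which the tool goes at most 50 mm and 8.59 degrees, less where a joint would pass 70% of its speed; a pose out of reach is approached as far as the arm can. A call is refused whole if a number of a shift passes 5 or a number of a turn 8.59, either way. A call with a gripper value outside its range is refused whole. The fingers move at their own pace and stop on an object; FORCE is the grip in N (left out, the last holds). Time passes only in rows, so rows that do not move let the fingers close. It gives the time, the measured TCP pose, the force and the opening at its end, in the units of the state.
- sense(): the state, without advancing time (a new reading comes with each control period).
- capture(name): name is "side" or "top"; returns (picture, depth): 384x512x3 uint8, red, green, blue; 384x512 float32, mm along the optical axis (not along the pixel's ray), 0 where there is no reading.
- camera_model(name): a dict with "fx", "fy", "cx", "cy" (pixels), "dist_coeffs" ([k1, k2, p1, p2, k3] as OpenCV has them; the pictures are not rectified), "cam_to_world" (4x4, takes a point from camera to world coordinates). Camera axes: x right, y up, looking along -z (the intrinsics and any distortion apply to the point x, -y, -z); pixel columns grow to the right and rows downward; lengths in mm; the calibration is good to about 2 mm. A picture is of the moment at which its call begins. camera_model takes no time and is no camera call.
- finish_job(): hands the job in, once; it reports no verdict.
Trained networks look in the newest picture that a camera, given by its name, has taken for a name from the list of things; names that differ only in an ending like _2 or _b are one class to them, and where a whole thing is asked for, a point or a joint stands for the part that bears it (a point fixed in the world has none). Each returns a list of dicts, best first, with "p" (0 to 1); they miss things now and then, are a little off and sometimes report something else, mostly with a low value. They report only what shows in the picture. A call takes as long as a camera call. They do not tell look-alikes from the thing itself.
- boxes_of(camera, target): "centre" ([column, row] in pixels, amid what is visible of it).
- masks_of(camera, target): "region" (384x512 bool, what is visible of it) and "centre" ([column, row] in pixels, amid what is visible of it).
- pinpoint(camera, target): "centre" ([column, row] in pixels: a listed point, or the origin of a listed thing).
The state is a dict: "time_s": time; "joints": joint angles; "dq": joint speeds; "tau": joint torques, N m; "eef_pos": TCP position; "ee_rot": TCP orientation; "force": force on the tool from outside, world axes, zero at the start; "wrist_torque": the same for the moment, N m; "grip_width": opening from 0.0 (shut) to 1.0 (fully open).
Only numpy, scipy, OpenCV 4.12 (cv2) and the standard library are available. Lean on these libraries where they do the work, as an engineer would, in place of code of your own. Each camera call takes 0.05 s, during which the arm holds its last target.

### The job

The aluminium drilling template has been left riding on top of the two locating pins of the wooden jig. Without gripping or lifting it, push it with the fingertips against the fence and along it until both of its locating holes drop over the pins and it lies flat on the jig's bed, then move the hand clear. Leave the iron weight, the jar and the thread spool where they stand.

Things in the scene. Friction and masses are not known exactly. Their poses are not given: they have to be found in the camera images.
- jig: Fixed wooden drilling jig. Origin: centre of its underside, z up. Plywood bed 170 (x) by 290 (y) mm, top at z = 18 mm. Along its far (+x) long edge a dark fence, x from 63 to 85 mm, stands 24 mm above the bed; its face looks to -x, to the robot. Two steel pins at x = 30, y = +55 and -55 mm; red lines over the fence's top at the same y show the pins when the template hides them.
- template: Loose flat aluminium plate 110 (x) by 190 (y) by 12 mm, 0.5 to 0.75 kg. Origin: centre of its underside; +x to the edge that belongs at the fence. Starts tilted 6 deg, underside on the pin tops, robot-side edge on the bed, 11 to 22 mm short of the fence, a little turned, 12 to 30 mm off to one side. Slides at 3 to 15 N. Seated: jig frame x = 7, y = 0, z = 18 mm, 1 mm from the fence.
- hole0 (a point): centre, on the plate's underside, of the locating hole at the template's +y end (x = +23, y = +55 mm of the plate): a 14 mm through hole ringed in red, with a red line to the fence-side edge; 2 mm of play all round the pin. Small brass spots are drill bushes, not locating holes.
- hole1 (a point): the same at its -y end (y = -55 mm). With the plate square against the fence both holes are in line with the pins, and only the place along the fence is left to find; there the plate drops by itself.
- pin0 (a point): top of the jig's steel locating pin at its +y end: 10 mm diameter, 10 mm tall above the bed, the upper 5 mm a half-round dome
- pin1 (a point): top of the like pin at the jig's -y end
- weight: bystander: dark iron pressing weight, block 130 by 75 by 50 mm with an arched handle to 117 mm high, 2.5 kg; origin at the centre of its underside
- jar: bystander: closed amber jar with a black cap, 60 mm diameter, 75 mm tall; origin at the centre of its underside
- spool: bystander: blue thread spool standing upright, 44 mm diameter, 50 mm tall; origin at the centre of its underside
Mind the look-alikes: they are no part of the job. There is more than one size of the template; the one meant has the size given above.

How it is judged (in metres and radians):
At the end, for the whole second after the job is handed in: Both holes are over their pins (centres within 4 mm), the template lies flat on the bed (underside within 2.5 mm of it, tilt under 0.03 rad) and at rest (horizontal distance between hole0 and pin0 below 0.004 m and horizontal distance between hole1 and pin1 below 0.004 m and z of template in the frame of jig below 0.0205 m and angle between template's own z axis and vertical below 0.03 rad and linear speed of template below 0.01 m/s); the robot touches nothing.
It fails at once if the template is lifted (its centre more than 14 mm above the bed) or tipped up (over 0.25 rad) (z of template in the frame of jig above 0.032 m or angle between template's own z axis and vertical above 0.25 rad).
It fails at once if the weight, the jar or the spool is moved by more than 25 mm (distance of any of weight, jar, spool from where it was at the start of the episode above 0.025 m).
It also fails if it takes over 61 s, if anything falls off the work surface, if the arm or the gripper's body presses on something with over 40 N, if the wrist force passes 120 N, or if a joint passes its speed limit or range.

## Working session

There is one attempt and no reset: what is moved stays moved. The work goes in short steps, Python scripts to look and compute and a shell command to move; the robot and the scene stay as the last step left them, time stands still between calls to the robot, and variables do not carry over. Pictures are saved under pics/ and viewed, and the job is handed in when it is done.

```bash
mkdir -p pics
cat > h.py <<'E'
from rig import *
import numpy as np, cv2
def snap(n,fn):
    p,d=capture(n); cv2.imwrite(f'pics/{fn}.png',p[:,:,::-1]); np.savez(f'pics/{fn}.npz',p=p,d=d); return p,d
def ray(n,uv):
    m=camera_model(n);K=np.array([[m['fx'],0,m['cx']],[0,m['fy'],m['cy']],[0,0,1.]])
    q=cv2.undistortPoints(np.array(uv,float).reshape(-1,1,2),K,np.array(m['dist_coeffs'],float)).reshape(-1,2)
    T=np.array(m['cam_to_world']); v=np.c_[q[:,0],-q[:,1],-np.ones(len(q))]
    return T[:3,3],v@T[:3,:3].T
def atz(n,uv,z):
    o,v=ray(n,uv); return o+v*((z-o[2])/v[:,2])[:,None]
def atd(n,uv,d):
    o,v=ray(n,uv); uv=np.array(uv,float).reshape(-1,2)
    return np.array([o+v[i]*d[int(round(uv[i,1])),int(round(uv[i,0]))] for i in range(len(uv))])
E
python3 - <<'E'
from h import *
for n in('top','side'):
    p,d=snap(n,n+'0'); m=camera_model(n); print(n,np.round(m['cam_to_world'],2).tolist(),m['fx'],m['dist_coeffs'])
    for t in('jig','template','hole0','hole1','pin0','pin1','weight','jar','spool'):
        try:
            r=pinpoint(n,t)
            print(t,[(np.round(x['centre'],1).tolist(),round(x['p'],2),np.round(atd(n,x['centre'],d)[0]).tolist()) for x in r[:3]])
        except Exception as e: print(t,e)
print(sense())
E
```

```text
top [[-0.03, 0.99, -0.1, 349.39], [-1.0, -0.03, 0.01, 17.98], [0.01, 0.1, 0.99, 1515.8], [0.0, 0.0, 0.0, 1.0]] 478.0533415055447 [0.01123507 0.         0.         0.         0.        ]
jig []
template [([346.9, 287.4], 0.66, [217.0, -271.0, 15.0]), ([263.9, 191.6], 0.65, [520.0, -22.0, 38.0]), ([200.8, 130.7], 0.58, [725.0, 175.0, 9.0])]
hole0 [([285.8, 180.5], 0.98, [552.0, -90.0, 44.0]), ([360.2, 311.2], 0.91, [143.0, -310.0, 6.0]), ([206.8, 115.9], 0.85, [776.0, 155.0, 1.0])]
hole1 [([285.8, 180.5], 0.98, [552.0, -90.0, 44.0]), ([360.2, 311.2], 0.91, [143.0, -310.0, 6.0]), ([206.8, 115.9], 0.85, [776.0, 155.0, 1.0])]
pin0 [([246.7, 179.4], 0.77, [559.0, 31.0, 44.0]), ([280.1, 176.6], 0.63, [565.0, -73.0, 40.0])]
pin1 [([246.7, 179.4], 0.77, [559.0, 31.0, 44.0]), ([280.1, 176.6], 0.63, [565.0, -73.0, 40.0])]
weight [([179.6, 202.9], 0.82, [484.0, 230.0, 110.0])]
jar [([356.6, 178.2], 0.74, [549.0, -303.0, 78.0])]
spool [([249.7, 146.3], 0.57, [661.0, 19.0, 52.0])]
side [[0.96, 0.2, -0.18, 318.83], [-0.26, 0.66, -0.7, -640.91], [-0.02, 0.72, 0.69, 706.09], [0.0, 0.0, 0.0, 1.0]] 401
[... 887 characters left out ...]
 0.66, [671.0, 3.0, 15.0])]
{'time_s': 1.0, 'joints': array([ 1.07560348e+00,  3.12912828e-01,  1.49771027e+00, -7.78203017e-06,
        1.33100671e+00, -2.23419278e-01]), 'dq': array([ 0.00087055,  0.00063134,  0.0007174 , -0.00082148,  0.00176363,
       -0.00054084]), 'tau': array([-1.44026111e-03, -4.12167406e+01, -2.59898186e+01, -2.31866279e-04,
        4.84211250e-04, -5.67233974e-05]), 'eef_pos': array([140.95467006, 505.7242753 , 231.28373749]), 'ee_rot': array([-2.99338290e-06,  1.35468059e-01,  9.90781714e-01, -1.87185279e-05]), 'force': array([ 0.46133066, -0.36519417,  0.38447042]), 'wrist_torque': array([ 0.01425436,  0.03401314, -0.02701466]), 'grip_width': 1.0016834550112148}
```

Run:
```python
import cv2
a=cv2.imread('pics/top0.png');cv2.imwrite('pics/top0c.png',cv2.resize(a[120:250,160:380],None,fx=3.6,fy=3.6,interpolation=2))
a=cv2.imread('pics/side0.png');cv2.imwrite('pics/side0c.png',cv2.resize(a[110:300,180:420],None,fx=3.1,fy=3.1,interpolation=2))
```

```text
(no output)
```

View pics/top0c.png

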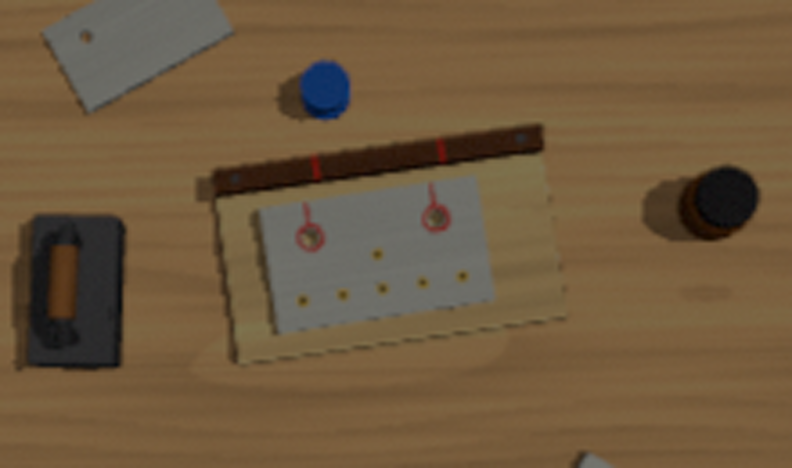

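View pics/side0c.png

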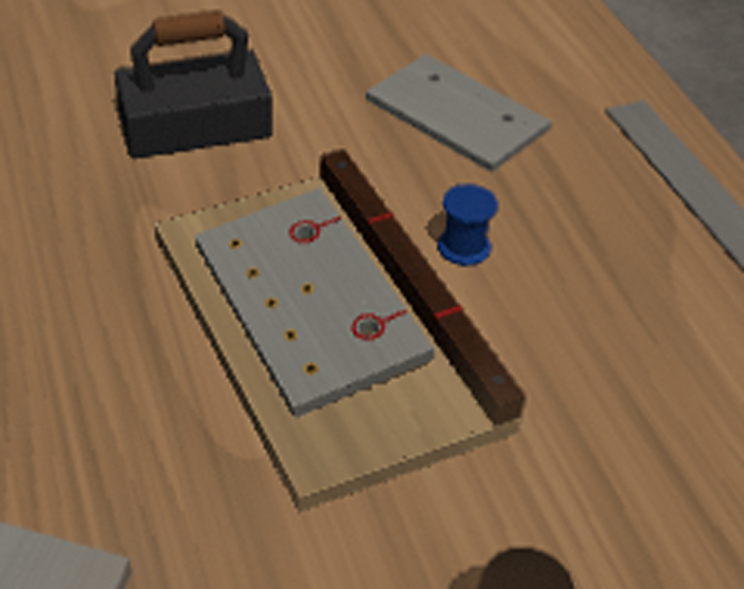

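View pics/top0.png

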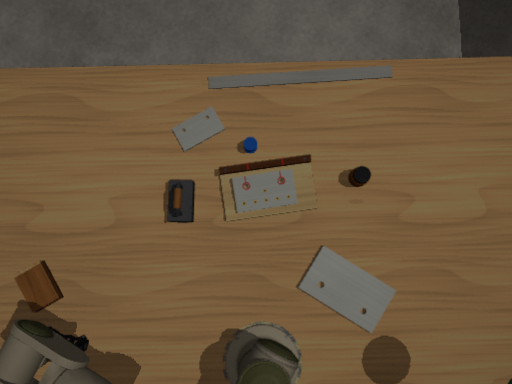

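```bash
cat >> h.py <<'E'
def reds(n,p):
    q=p.astype(float); s=q[:,:,0]-np.maximum(q[:,:,1],q[:,:,2])*1.0
    hsv=cv2.cvtColor(p,cv2.COLOR_RGB2HSV)
    m=((hsv[...,0]<6)|(hsv[...,0]>168))&(hsv[...,1]>60)&(hsv[...,2]>50)
    k,l,st,c=cv2.connectedComponentsWithStats(m.astype(np.uint8),connectivity=8)
    out=[]
    for i in range(1,k):
        if st[i,4]>=6:
            out.append((np.round(c[i],1).tolist(),st[i].tolist()))
    return out
E
python3 - <<'E'
from h import *
for n in('top','side'):
    z=np.load(f'pics/{n}0.npz');p,d=z['p'],z['d']
    for c,s in reds(n,p):
        if 230<c[0]<330 and 140<c[1]<240: print(n,c,s,np.round(atz(n,c,42)[0],1), np.round(atd(n,c,d)[0],1))
a=cv2.imread('pics/top0.png');cv2.imwrite('pics/top0d.png',cv2.resize(a[150:222,215:323],None,fx=7.2,fy=7.2,interpolation=cv2.INTER_CUBIC))
a=cv2.imread('pics/side0.png');cv2.imwrite('pics/side0d.png',cv2.resize(a[155:280,225:350],None,fx=4.8,fy=4.8,interpolation=2))
E
```

```text
top [282.1, 161.5] [281, 159, 3, 6, 13] [612.5 -81.   42. ] [611.1 -80.5  49.9]
top [247.3, 166.5] [246, 164, 3, 6, 12] [599.5  28.1  42. ] [599.1  28.1  44.4]
top [280.5, 178.9] [277, 171, 8, 14, 37] [557.8 -74.3  42. ] [560.8 -75.6  20.9]
top [245.4, 183.9] [242, 177, 8, 13, 39] [544.9  35.3  42. ] [547.4  35.6  23.8]
side [302.1, 179.9] [299, 178, 8, 5, 16] [602.4  32.3  42. ] [602.   31.5  42.8]
side [279.3, 183.8] [273, 180, 17, 9, 51] [544.7  34.9  42. ] [547.1  42.   35. ]
side [324.0, 210.2] [320, 209, 9, 4, 16] [615.2 -77.4  42. ] [614.2 -79.2  44.1]
side [300.5, 214.2] [293, 210, 18, 10, 61] [560.1 -74.   42. ] [562.4 -68.6  35.7]
```

View pics/top0d.png

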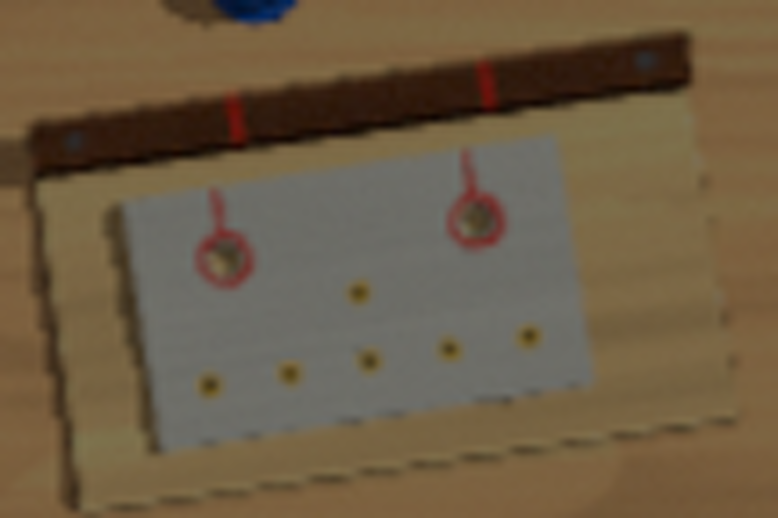

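View pics/side0d.png

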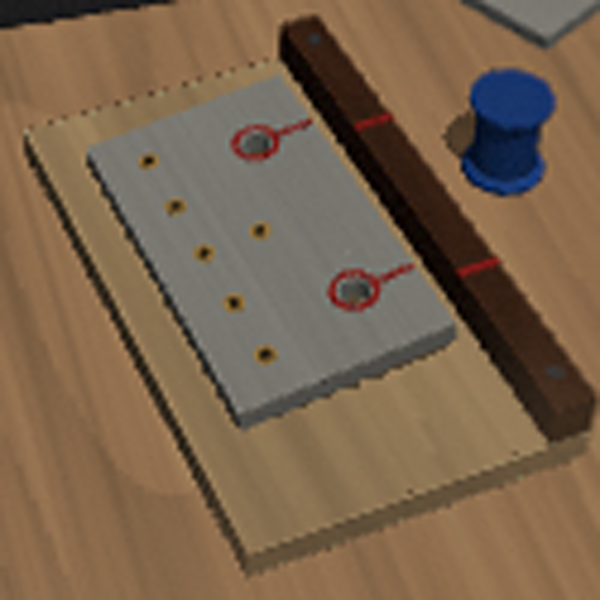

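```bash
cat >> h.py <<'E'
def c2p(crop,o,f): return (np.array(crop,float)+.5)/f-.5+np.array(o)
def jigframe(l0,l1):  # world xy of fence line centres (y=+55,-55)
    ey=(l0-l1)[:2]; ey/=np.linalg.norm(ey); ex=np.array([ey[1],-ey[0]]); c=(l0+l1)[:2]/2-74*ex
    return c,ex,ey
def rel(n,l,h,zh=40):
    L=atz(n,l,42);H=atz(n,h,zh);c,ex,ey=jigframe(L[0],L[1])
    print(n,'jig c',np.round(c,1),'yaw',np.degrees(np.arctan2(ex[1],ex[0])).round(2))
    for q in H: print('  hole jig xy',np.round([(q[:2]-c)@ex,(q[:2]-c)@ey],1))
    v=(H[0]-H[1])[:2]; print('  rel yaw deg',np.degrees(np.arctan2(-(v@ex),v@ey)).round(2),'len',np.linalg.norm(v).round(1))
E
python3 - <<'E'
from h import *
rel('top',[[247.3,166.4],[282.1,161.4]],c2p([[225,258],[476,219]],(215,150),7.2))
rel('side',[[302.1,179.9],[324,210.2]],c2p([[256,142],[354,290]],(225,155),4.8))
for n in('side','top'):
    m=masks_of(n,'template')
    for r in m[:4]: print(n,r['centre'],r['p'],r['region'].sum())
E
```

```text
top jig c [532.9 -35.3] yaw 6.81
  hole jig xy [15.8 68. ]
  hole jig xy [ 16.9 -41.9]
  rel yaw deg 0.61 len 109.9
side jig c [535.3 -31.1] yaw 6.65
  hole jig xy [14.3 66.5]
  hole jig xy [ 15.1 -44.2]
  rel yaw deg 0.38 len 110.6
side [159.3, 335.4] 0.92 9060
side [278.2, 205.3] 0.75 3102
side [329.6, 145.0] 0.62 1120
top [347.0, 285.9] 0.76 4208
top [197.5, 129.9] 0.66 1190
top [263.7, 190.6] 0.56 2153
```

```bash
python3 -m crank '{"dp":[[2.1,-3.8,0],[2.1,-3.8,0],[2.1,-3.8,0],[2.1,-3.8,0],[2.1,-3.8,0],[2.1,-3.8,0],[2.1,-3.8,0],[2.1,-3.8,0],[2.1,-3.8,0],[2.1,-3.8,0]],"delta_rot":[[0,0,2.2],[0,0,2.2],[0,0,2.2],[0,0,2.2],[0,0,2.2],[0,0,2.2],[0,0,2.2],[0,0,2.2],[0,0,2.2],[0,0,2.55]],"claw":[255,255,255,255,255,255,255,255,255,255]}'; python3 -c "
from rig import *
s=sense();print(s['eef_pos'],s['ee_rot'],s['joints'])"
```

```text
time_s: 2.1
eef_pos: [351.5, 124.0, 231.6]
ee_rot: [0.0, -0.06, 0.998, 0.0]
force: [1.3, 0.2, 0.1]
grip_width: -0.004
[351.50846897 124.02981433 231.57800022] [ 4.77763336e-04 -5.99214028e-02  9.98202984e-01  3.38912966e-06] [ 2.18763814e-02 -3.42316722e-02  1.90051753e+00  4.51199806e-05
  1.27435222e+00 -1.66884776e+00]
```

```bash
python3 -m crank '{"dp":[[1.9,-3.9,0],[1.9,-3.9,0],[1.9,-3.9,0],[2.0,-3.9,0],[0,0,-4.5],[0,0,-4.5],[0,0,-4.5],[0,0,-4.5],[0,0,-2],[0,0,0]],"delta_rot":[[0,0,0],[0,0,0],[0,0,0],[0,0,0],[0,0,0],[0,0,0],[0,0,0],[0,0,0],[0,0,0],[0,0,0]],"claw":[255,255,255,255,255,255,255,255,255,255]}'
python3 - <<'E'
from h import *
for n,b in(('top',(150,222,215,323)),('side',(155,280,225,350))):
    p,d=snap(n,n+'1'); a=cv2.cvtColor(p,cv2.COLOR_RGB2BGR)[b[0]:b[1],b[2]:b[3]]
    f=7.2 if n=='top' else 4.8
    cv2.imwrite(f'pics/{n}1d.png',cv2.resize(a,None,fx=f,fy=f,interpolation=2))
E
```

```text
time_s: 3.1
eef_pos: [426.5, -29.8, 29.3]
ee_rot: [-0.002, -0.059, 0.998, 0.001]
force: [-0.6, -0.4, 0.5]
grip_width: -0.004
```

View pics/side1d.png

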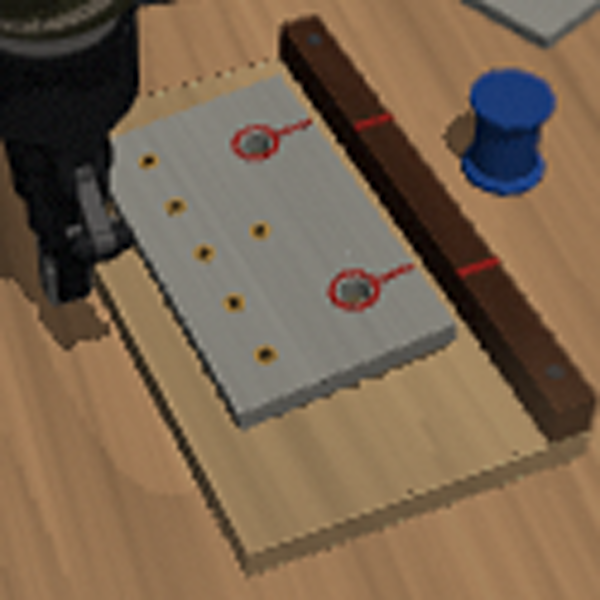

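View pics/top1d.png

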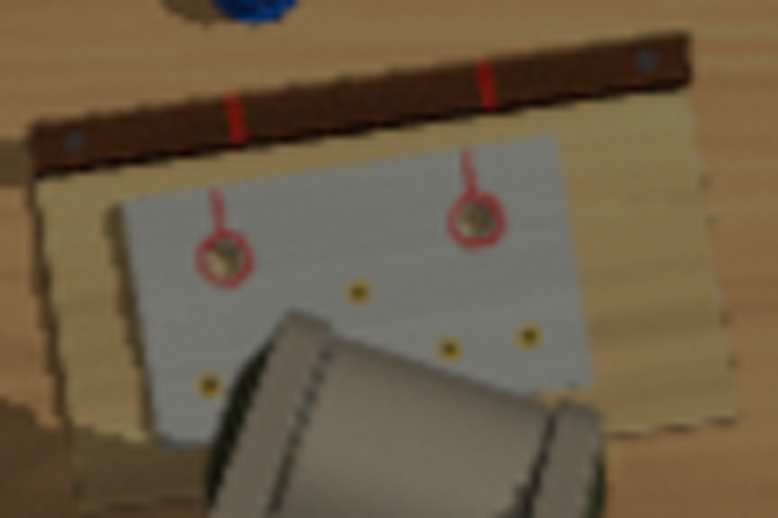

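```bash
python3 -m crank '{"dp":[[0,0,-0.3],[0,0,-0.3],[0.6,0.07,0],[0.6,0.07,0],[0.6,0.07,0],[0.5,0.06,0],[0.3,0.04,0],[0.2,0.02,0],[0,0,0]],"delta_rot":[[0,0,0],[0,0,0],[0,0,0],[0,0,0],[0,0,0],[0,0,0],[0,0,0],[0,0,0],[0,0,0]],"claw":[255,255,255,255,255,255,255,255,255]}'; for i in 1 ; do python3 -m crank '{"dp":[[0.2,0.02,0],[0.2,0.02,0],[0.2,0.02,0]],"delta_rot":[[0,0,0],[0,0,0],[0,0,0]],"claw":[255,255,255]}';done
```

```text
time_s: 4.1
eef_pos: [456.1, -26.9, 25.2]
ee_rot: [-0.0, -0.059, 0.998, 0.0]
force: [-0.0, 0.2, 0.3]
grip_width: 0.001
time_s: 4.4
eef_pos: [460.9, -26.3, 25.1]
ee_rot: [-0.002, -0.059, 0.998, 0.0]
force: [-10.0, -2.1, 6.2]
grip_width: 0.001
```

```bash
for i in 1 ; do python3 -m crank '{"dp":[[0.2,0.02,0],[0.2,0.02,0],[0.2,0.02,0]],"delta_rot":[[0,0,0],[0,0,0],[0,0,0]],"claw":[255,255,255]}';python3 -m crank '{"dp":[[0.2,0.02,0],[0.2,0.02,0]],"delta_rot":[[0,0,0],[0,0,0]],"claw":[255,255]}';done
```

```text
time_s: 4.7
eef_pos: [465.7, -25.4, 25.0]
ee_rot: [-0.003, -0.059, 0.998, 0.001]
force: [-12.9, -0.6, 10.0]
grip_width: 0.002
time_s: 4.9
eef_pos: [469.6, -25.0, 25.0]
ee_rot: [-0.003, -0.059, 0.998, 0.001]
force: [-11.9, -0.9, 9.0]
grip_width: -0.003
```

```bash
python3 -m crank '{"dp":[[0.2,0.02,0],[0.1,0.01,0]],"delta_rot":[[0,0,0],[0,0,0]],"claw":[255,255]}';python3 -m crank '{"dp":[[0.1,0.01,0],[0.1,0.01,0]],"delta_rot":[[0,0,0],[0,0,0]],"claw":[255,255]}'; python3 -m crank '{"dp":[[0.1,0.01,0],[0.1,0.01,0]],"delta_rot":[[0,0,0],[0,0,0]],"claw":[255,255]}'
python3 - <<'E'
from h import *
for n,b in(('top',(150,222,215,323)),('side',(155,280,225,350))):
    p,d=snap(n,n+'2'); a=cv2.cvtColor(p,cv2.COLOR_RGB2BGR)[b[0]:b[1],b[2]:b[3]]
    f=7.2 if n=='top' else 4.8
    cv2.imwrite(f'pics/{n}2d.png',cv2.resize(a,None,fx=f,fy=f,interpolation=2))
E
```

```text
time_s: 5.1
eef_pos: [472.7, -24.7, 25.0]
ee_rot: [-0.003, -0.059, 0.998, 0.001]
force: [-12.2, -1.3, 9.1]
grip_width: 0.008
time_s: 5.3
eef_pos: [474.6, -24.5, 25.0]
ee_rot: [-0.003, -0.059, 0.998, 0.001]
force: [-12.3, -0.7, 9.0]
grip_width: -0.002
time_s: 5.5
eef_pos: [475.5, -24.3, 24.8]
ee_rot: [-0.005, -0.06, 0.998, 0.001]
force: [-21.8, -4.8, 15.5]
grip_width: 0.001
```

View pics/side2d.png

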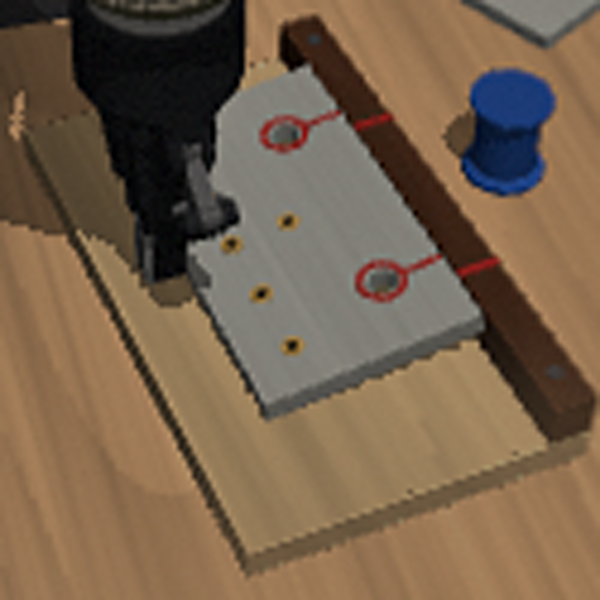

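View pics/top2d.png

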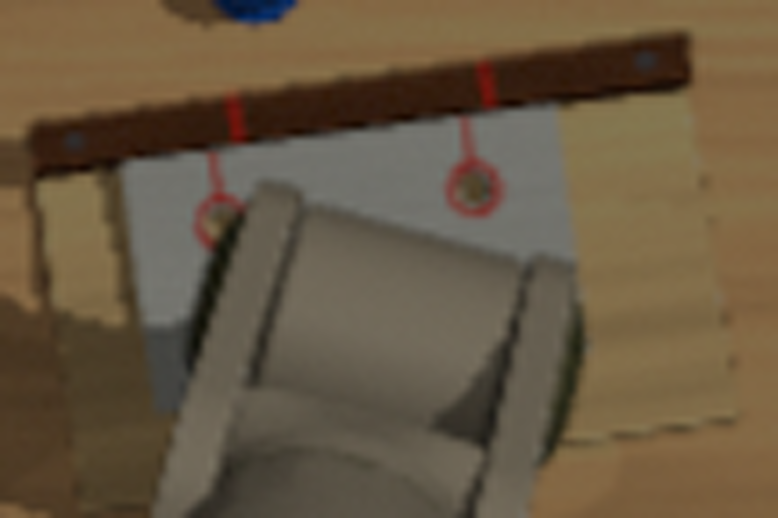

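```bash
python3 - <<'E'
from h import *
rel('top',[[247.3,166.4],[282.1,161.4]],c2p([[219,221],[474,187]],(215,150),7.2))
rel('side',[[302.1,179.9],[324,210.2]],c2p([[284,133],[382,280]],(225,155),4.8))
E
python3 -m crank '{"dp":[[-0.5,-0.06,0],[-1,-0.12,0],[0,0,4],[0,0,4],[-0.4,3.2,0],[-0.4,3.2,0],[-0.4,3.2,0],[-0.4,3.2,0],[0,0,0]],"delta_rot":[[0,0,0],[0,0,0],[0,0,0],[0,0,0],[0,0,0],[0,0,0],[0,0,0],[0,0,0],[0,0,0]],"claw":[255,255,255,255,255,255,255,255,255]}'
```

```text
top jig c [532.9 -35.3] yaw 6.81
  hole jig xy [32.1 68.3]
  hole jig xy [ 30.9 -43.1]
  rel yaw deg -0.62 len 111.4
side jig c [535.3 -31.1] yaw 6.65
  hole jig xy [30.1 67. ]
  hole jig xy [ 30.  -43.6]
  rel yaw deg -0.1 len 110.6
time_s: 6.5
eef_pos: [447.0, 104.0, 105.3]
ee_rot: [0.0, -0.061, 0.998, 0.0]
force: [0.9, 0.6, -0.2]
grip_width: -0.004
```

```bash
python3 -m crank '{"dp":[[3.9,0.15,0],[4,0.15,0],[0,0,-4],[0,0,-2.5],[0,0,-1.4],[0,0,0]],"delta_rot":[[0,0,0],[0,0,0],[0,0,0],[0,0,0],[0,0,0],[0,0,0]],"claw":[255,255,255,255,255,255]}'
python3 - <<'E'
from h import *
for n,b in(('side',(130,280,200,350)),):
    p,d=snap(n,n+'3'); a=cv2.cvtColor(p,cv2.COLOR_RGB2BGR)[b[0]:b[1],b[2]:b[3]]
    cv2.imwrite(f'pics/{n}3d.png',cv2.resize(a,None,fx=4,fy=4,interpolation=2))
E
```

```text
time_s: 7.1
eef_pos: [526.1, 104.0, 25.0]
ee_rot: [-0.001, -0.059, 0.998, 0.0]
force: [0.3, -0.1, -0.1]
grip_width: -0.001
```

View pics/side3d.png

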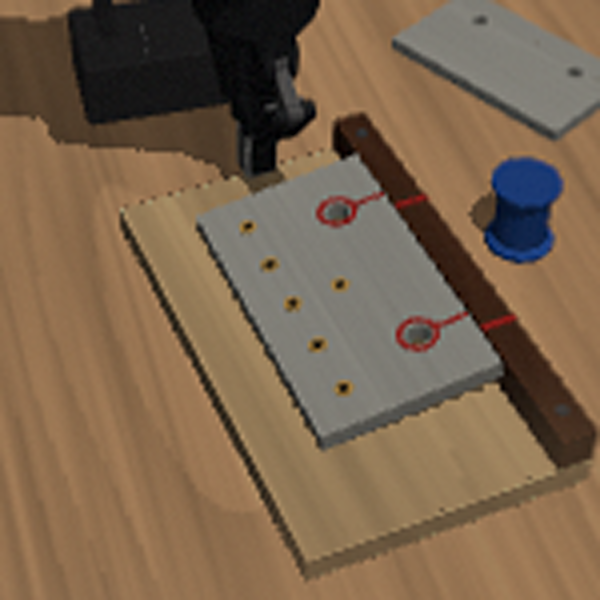

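```bash
python3 -m crank '{"dp":[[0.07,-0.6,0],[0.04,-0.3,0],[0.02,-0.2,0],[0.02,-0.2,0]],"delta_rot":[[0,0,0],[0,0,0],[0,0,0],[0,0,0]],"claw":[255,255,255,255]}';for i in 1; do python3 -m crank '{"dp":[[0.02,-0.2,0]],"delta_rot":[[0,0,0]],"claw":[255]}'; python3 -m crank '{"dp":[[0.02,-0.2,0]],"delta_rot":[[0,0,0]],"claw":[255]}'; python3 -m crank '{"dp":[[0.02,-0.2,0]],"delta_rot":[[0,0,0]],"claw":[255]}';done
```

```text
time_s: 7.55
eef_pos: [528.7, 91.2, 26.8]
ee_rot: [0.0, -0.059, 0.998, -0.0]
force: [-0.1, 0.2, -0.4]
grip_width: 0.002
time_s: 7.65
eef_pos: [528.8, 89.4, 26.5]
ee_rot: [0.0, -0.059, 0.998, -0.0]
force: [-0.5, -0.2, -0.5]
grip_width: 0.003
time_s: 7.75
eef_pos: [528.9, 87.4, 26.4]
ee_rot: [0.0, -0.059, 0.998, -0.0]
force: [-0.2, -0.1, 0.8]
grip_width: 0.001
time_s: 7.85
eef_pos: [529.0, 85.7, 26.3]
ee_rot: [-0.0, -0.059, 0.998, 0.0]
force: [-0.7, 4.0, 0.7]
grip_width: 0.001
```

```bash
python3 -m crank '{"dp":[[0.02,-0.2,0],[0.02,-0.2,0],[0.02,-0.2,0]],"delta_rot":[[0,0,0],[0,0,0],[0,0,0]],"claw":[255,255,255]}';python3 -m crank '{"dp":[[0.01,-0.1,0]],"delta_rot":[[0,0,0]],"claw":[255]}';python3 -m crank '{"dp":[[0.01,-0.1,0]],"delta_rot":[[0,0,0]],"claw":[255]}'
python3 - <<'E'
from h import *
for n,b in(('side',(130,280,200,350)),):
    p,d=snap(n,n+'4'); a=cv2.cvtColor(p,cv2.COLOR_RGB2BGR)[b[0]:b[1],b[2]:b[3]]
    cv2.imwrite(f'pics/{n}4d.png',cv2.resize(a,None,fx=4,fy=4,interpolation=2))
E
```

```text
time_s: 8.15
eef_pos: [529.5, 79.7, 26.2]
ee_rot: [-0.0, -0.059, 0.998, 0.0]
force: [-0.2, 1.8, -1.1]
grip_width: 0.001
time_s: 8.25
eef_pos: [529.8, 78.2, 26.3]
ee_rot: [-0.0, -0.059, 0.998, -0.0]
force: [-0.8, 0.6, -0.4]
grip_width: 0.0
time_s: 8.35
eef_pos: [529.9, 77.2, 26.3]
ee_rot: [0.0, -0.059, 0.998, -0.0]
force: [0.1, 0.1, 0.8]
grip_width: 0.002
```

View pics/side4d.png

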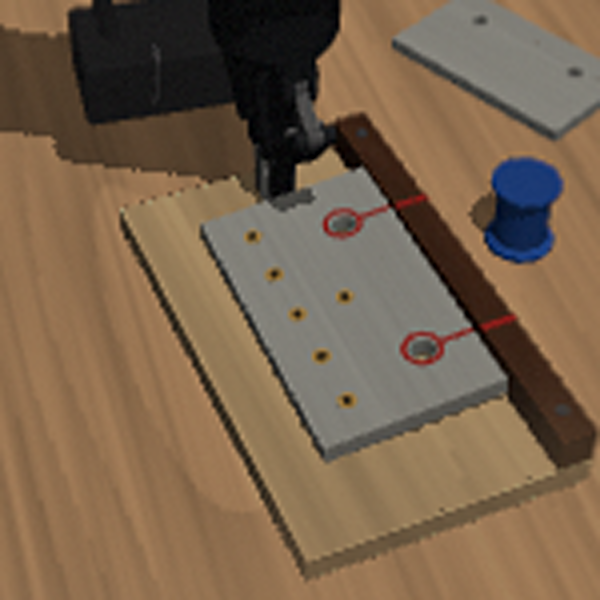

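Run:
```python
from h import *
z=np.load('pics/side4.npz');d=z['d']
rel('side',[[302.1,179.9],[324,210.2]],c2p([[343,222],[422,347]],(200,130),4),30)
P=[[245,250],[300,290],[380,290],[390,200],[330,430],[440,380],[330,340]]
for q in P: print(q,np.round(atd('side',c2p(q,(200,130),4),d)[0],1))
Q=[(x,y) for x in range(262,316) for y in range(175,240)]
W=atd('side',Q,d)
c=np.array([534,-33]);a=np.radians(6.75);ex=np.array([np.cos(a),np.sin(a)]);ey=np.array([-ex[1],ex[0]])
j=np.c_[(W[:,:2]-c)@ex,(W[:,:2]-c)@ey,W[:,2]]
s=j[(abs(j[:,0]-0)<45)&(abs(j[:,1])<75)&(j[:,2]>20)&(j[:,2]<50)]
A=np.c_[s[:,:2],np.ones(len(s))];k=np.linalg.lstsq(A,s[:,2],rcond=None)[0];print(len(s),'slope deg',np.degrees(k[:2]),'z0',k[2])
z0=np.load('pics/side0.npz')['d'];W=atd('side',Q,z0);j=np.c_[(W[:,:2]-c)@ex,(W[:,:2]-c)@ey,W[:,2]]
s=j[(abs(j[:,0]+10)<45)&(abs(j[:,1]-10)<75)&(j[:,2]>20)&(j[:,2]<50)]
A=np.c_[s[:,:2],np.ones(len(s))];k=np.linalg.lstsq(A,s[:,2],rcond=None)[0];print('before: slope deg',np.degrees(k[:2]),'z0',k[2])
```

```text
side jig c [535.3 -31.1] yaw 6.65
  hole jig xy [34.3 65.9]
  hole jig xy [ 31.9 -45.9]
  rel yaw deg -1.23 len 111.8
[245, 250] [496.6  29.2  32.5]
[300, 290] [518.1 -13.3  33.4]
[380, 290] [561.2 -31.1  38.4]
[390, 200] [592.3  39.7  39.1]
[330, 430] [ 503.6 -116.1   30.2]
[440, 380] [ 571. -104.   36.]
[330, 340] [522.5 -57.   34.5]
1824 slope deg [4.88697216 0.05097483] z0 35.68879574430818
before: slope deg [5.92088353 0.13404349] z0 37.7735500559741
```

Run:
```python
from h import *
for n,b in(('top',(150,222,215,323)),):
    p,d=snap(n,n+'4'); a=cv2.cvtColor(p,cv2.COLOR_RGB2BGR)[b[0]:b[1],b[2]:b[3]]
    cv2.imwrite(f'pics/{n}4d.png',cv2.resize(a,None,fx=7.2,fy=7.2,interpolation=2))
a=cv2.imread('pics/side4.png')[165:235,255:345]; cv2.imwrite('pics/side4e.png',cv2.resize(a,None,fx=8,fy=8,interpolation=2))
```

```text
(no output)
```

View pics/top4d.png

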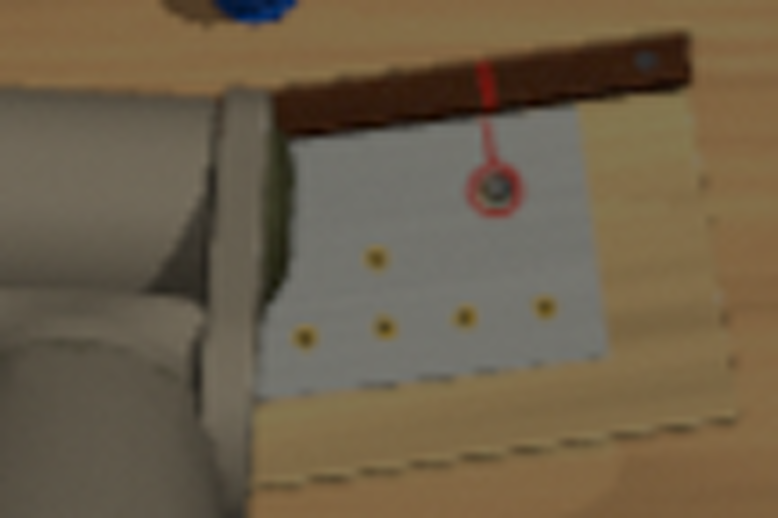

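View pics/side4e.png

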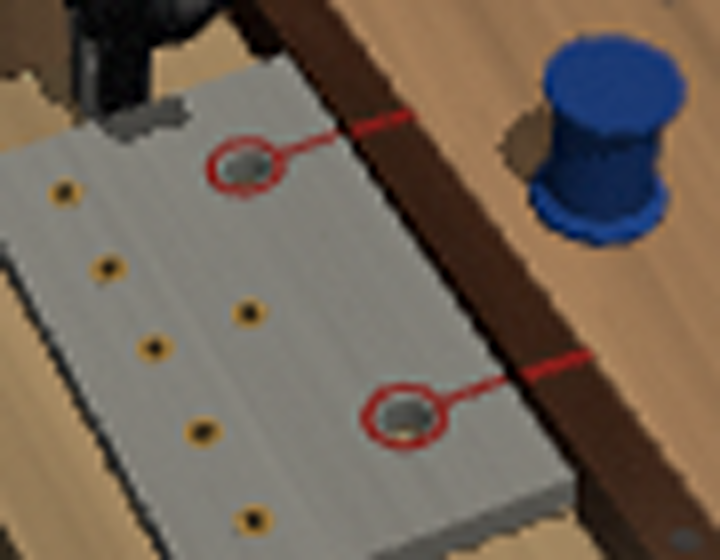

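```bash
for i in 1; do python3 -m crank '{"dp":[[0.01,-0.1,0]],"delta_rot":[[0,0,0]],"claw":[255]}'; python3 -m crank '{"dp":[[0.01,-0.1,0]],"delta_rot":[[0,0,0]],"claw":[255]}';python3 -m crank '{"dp":[[0.01,-0.1,0]],"delta_rot":[[0,0,0]],"claw":[255]}'; done;  python3 - <<'E'
from h import *
for n,b in(('side',(165,235,255,345)),):
    p,d=snap(n,n+'5'); a=cv2.cvtColor(p,cv2.COLOR_RGB2BGR)[b[0]:b[1],b[2]:b[3]]
    cv2.imwrite(f'pics/{n}5d.png',cv2.resize(a,None,fx=8,fy=8,interpolation=2))
E
```

```text
time_s: 8.55
eef_pos: [530.0, 76.4, 26.3]
ee_rot: [0.0, -0.059, 0.998, -0.0]
force: [-0.2, -0.2, -0.2]
grip_width: -0.005
time_s: 8.65
eef_pos: [530.1, 75.4, 26.3]
ee_rot: [0.0, -0.059, 0.998, -0.0]
force: [-0.3, 0.0, 0.3]
grip_width: -0.0
time_s: 8.75
eef_pos: [530.2, 74.4, 26.3]
ee_rot: [0.0, -0.059, 0.998, -0.0]
force: [0.3, 0.2, -0.0]
grip_width: -0.001
```

View pics/side5d.png

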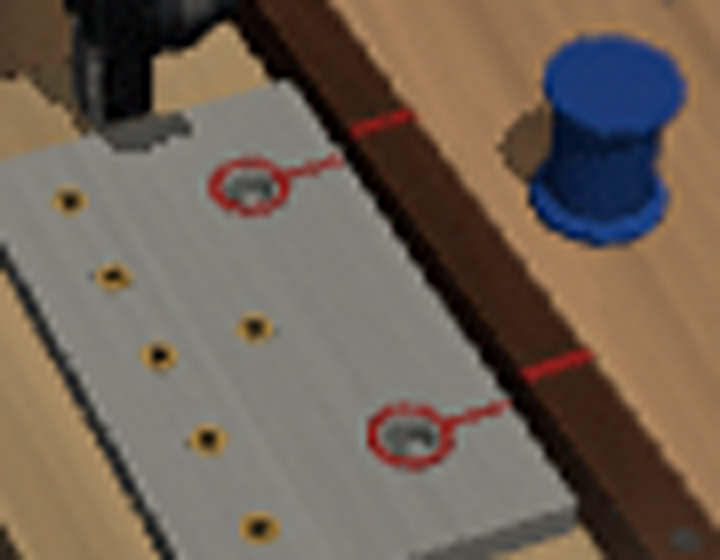

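```bash
python3 -m crank '{"dp":[[0,0,0],[0,0,0],[0,0,0]],"delta_rot":[[0,0,0],[0,0,0],[0,0,0]],"claw":[255,255,255]}'
cat >> h.py <<'E'
def tilt(n,d,yr=(-75,75)):
    Q=[(x,y) for x in range(262,316) for y in range(175,240)] if n=='side' else [(x,y) for x in range(225,315) for y in range(160,212)]
    W=atd(n,Q,d)
    c=np.array([534,-33]) if n!='side' else np.array([535,-31.]);a=np.radians(6.75);ex=np.array([np.cos(a),np.sin(a)]);ey=np.array([-ex[1],ex[0]])
    j=np.c_[(W[:,:2]-c)@ex,(W[:,:2]-c)@ey,W[:,2]]
    s=j[(abs(j[:,0])<42)&(j[:,1]>yr[0])&(j[:,1]<yr[1])&(j[:,2]>20)&(j[:,2]<50)]
    for _ in range(3):
        A=np.c_[s[:,:2],np.ones(len(s))];k=np.linalg.lstsq(A,s[:,2],rcond=None)[0];r=s[:,2]-A@k;s=s[abs(r)<2.5*r.std()]
    print(n,len(s),'slope deg',np.degrees(k[:2]).round(2),'z0',k[2].round(1))
E
python3 - <<'E'
from h import *
p,d=snap('side','side6');tilt('side',d)
a=cv2.cvtColor(p,cv2.COLOR_RGB2BGR)[165:235,255:345]
cv2.imwrite(f'pics/side6d.png',cv2.resize(a,None,fx=8,fy=8,interpolation=2))
tilt('side',np.load('pics/side5.npz')['d'])
E
```

```text
time_s: 9.1
eef_pos: [530.2, 74.5, 26.3]
ee_rot: [-0.0, -0.059, 0.998, 0.0]
force: [-0.7, -0.5, -0.8]
grip_width: 0.003
side 1597 slope deg [-0.08  0.11] z0 31.6
side 1600 slope deg [-0.02  0.09] z0 31.5
```

View pics/side6d.png

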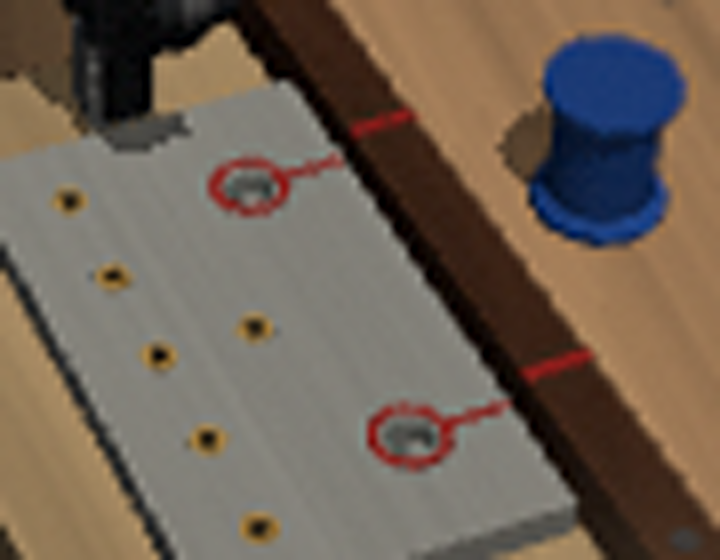

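Flat (slope about 0°, top ≈ 30 mm), pins visible in both holes. Now back the hand off along +y and lift it.

```bash
python3 -m crank '{"dp":[[-0.1,0.8,0],[-0.2,1.2,0],[0,0,4],[0,0,4.5],[-1,0,4.5],[-4,0,3],[-4.5,0,0],[-4.5,0,0],[0,0,0]],"delta_rot":[[0,0,0],[0,0,0],[0,0,0],[0,0,0],[0,0,0],[0,0,0],[0,0,0],[0,0,0],[0,0,0]],"claw":[255,255,255,255,255,255,255,255,255]}'
python3 - <<'E'
from h import *
p,d=snap('side','side7');tilt('side',d);a=cv2.cvtColor(p,cv2.COLOR_RGB2BGR)[155:280,225:350]
cv2.imwrite('pics/side7d.png',cv2.resize(a,None,fx=4.8,fy=4.8,interpolation=2))
p,d=snap('top','top7');tilt('top',d);a=cv2.cvtColor(p,cv2.COLOR_RGB2BGR)
cv2.imwrite('pics/top7d.png',cv2.resize(a[150:222,215:323],None,fx=7.2,fy=7.2,interpolation=2))
for t in('weight','jar','spool'): print(t,[(np.round(x['centre'],1).tolist(),round(x['p'],2)) for x in pinpoint('top',t)[:1]],[(np.round(x['centre'],1).tolist(),round(x['p'],2)) for x in pinpoint('side',t)[:1]])
E
```

```text
time_s: 10.05
eef_pos: [382.3, 95.8, 185.9]
ee_rot: [-0.001, -0.06, 0.998, 0.0]
force: [0.5, 0.2, 0.6]
grip_width: 0.001
side 1594 slope deg [0.1  0.18] z0 31.5
top 1250 slope deg [-0.47  0.05] z0 31.1
weight [([178.2, 201.9], 0.63)] []
jar [([355.9, 176.4], 0.83)] [([346.5, 314.3], 0.79)]
spool [([251.8, 145.5], 0.63)] [([330.0, 189.9], 0.66)]
```

View pics/side7d.png

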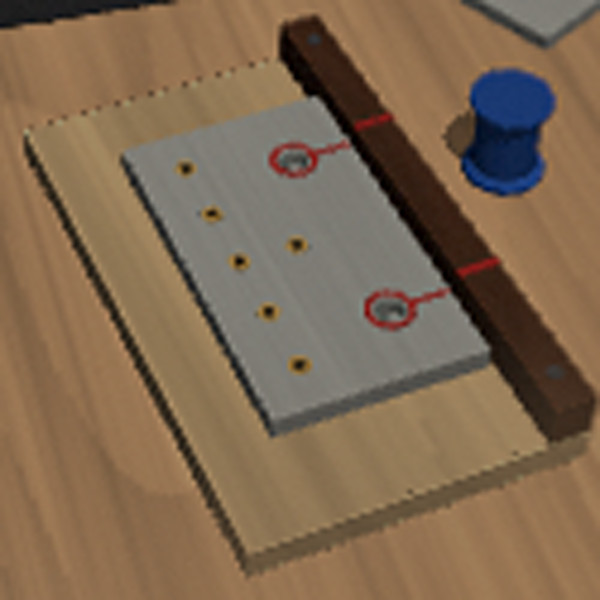

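View pics/top7d.png

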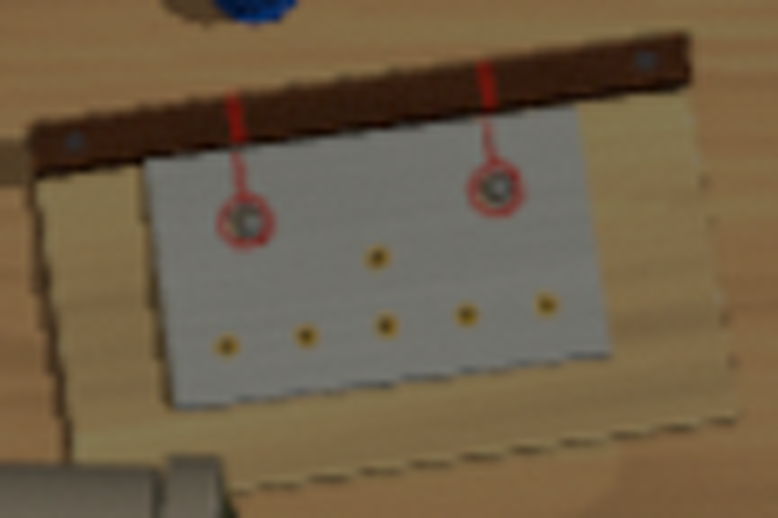

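The template lies flat, with its red lines in line with those on the fence (top crop at 240 and 487) and a pin showing in each hole. The hand is clear and the bystanders have not moved, so I'm handing it in.

```bash
python3 -c "
from h import *
rel('top',[[247.3,166.4],[282.1,161.4]],c2p([[246,221],[496,188]],(215,150),7.2),30)
rel('side',[[302.1,179.9],[324,210.2]],c2p([[294,160],[390,309]],(225,155),4.8),30)
finish_job()"
```

```text
top jig c [532.9 -35.3] yaw 6.81
  hole jig xy [31.8 56.6]
  hole jig xy [ 30.5 -53.4]
  rel yaw deg -0.7 len 110.0
side jig c [535.3 -31.1] yaw 6.65
  hole jig xy [31.1 56.3]
  hole jig xy [ 29.8 -53.6]
  rel yaw deg -0.69 len 110.0
the job is handed in; nothing more can be done
```

I seated the template on both pins and handed the job in after about 10 s of the 61 s allowed. `finish_job()` gave no verdict.

**What I did:** with the fingers shut, I pushed the robot-side edge about 15 mm until the template met the fence. I then pushed its +y end along the fence until it dropped by itself, and backed the hand off and raised it. The highest force I read was about 27 N, when the template met the fence.

**Last checks:**
- **Flatness:** the depth fits gave a tilt of 0.2° from the side camera and 0.5° from the top camera. The template's top is at about 31 mm, against 30 mm expected.
- **Holes:** both are within about 2.5 mm of their pins by both cameras, against the 4 mm limit, and a pin shows in each hole.
- **Turn:** the template reads about 0.7° off the fence line. That is within the play of the holes.
- **Bystanders:** the jar and spool read within a few pixels of their starting positions in both cameras, and so does the weight in the top camera. The side camera's network did not find the weight in the last picture.
- **Calibration:** the two cameras disagree by about 5 mm on where the jig stands in the world, so I measured the holes only relative to the jig within each picture.

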